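Try the pitch comb leaf in the press spindle's thread

ROBOT

A 6-joint arm with a two-finger parallel gripper is mounted at the origin on the work surface. World frame = base frame: x ahead of the robot, y to its left, z up, the work surface at z = 0. Lengths are in m, angles in rad, forces in N, time in s.
With the tool pointing down it reaches from about 0.3 to 0.775 m from the base axis. Payload 14.6 kg.
Tool frame: the origin (TCP) lies on the mounting face of the last link; the fingertips stand 199 mm ahead of it and the grasp point (between the pads) lies 180 mm ahead of it; z points along the fingers, y is the line along which they close (so a half turn about z gives the same grasp; the last joint's range is limited). The gripper opens to 94 mm and grips with 3 to 60 N. Pads are 16 mm wide; open, the fingers measure 119 mm over their backs; the gripper's body (75 mm by 177 mm) begins 78 mm behind the grasp point.
Start: joints at [1.157, 0.3, 1.521, -0, 1.321, -0.067], TCP at [0.187, 0.517, 0.405] pointing down, gripper open.
Joint ranges: [-3.03, 3.03], [-0.79, 2.21], [0.23, 2.52], [-1.04, 4.18], [0, 3.07], [-2.55, 2.55]. Speed limits (rad/s): [2.22, 2.22, 2.57, 3.14, 3.14, 3.14].

INTERFACE

Orientations are given as [roll, pitch, yaw] about the fixed x, y, z axes, in that order (R = Rz(yaw) Ry(pitch) Rx(roll)).
In Python, from station import get_obs, camera, hand_in gives the robot as it stands.
- The arm moves only by the tool apply_moves, never from a script. Its argument "increments" is a list of rows, each an object of numbers: "tx", "ty", "tz": the shift along the tool's x, y, z as a fraction of full scale; "ax", "ay", "az": the turn, a rotation vector about the tool's x, y, z as a fraction of full scale. In form: [{"tx": .., "ty": .., "tz": .., "ax": .., "ay": .., "az": ..}, ...]. A call has 1 to 12 rows; each row shifts and turns the commanded pose from where the row before left it, along the tool's axes as they then stand; what a row does not reach is not made up. Full scale, the value 1, is 30 mm for a shift and 5 degrees for a turn. A row lasts 1/8 s, in which the tool goes at most 62.5 mm and 10.7 degrees, less where a joint would pass 70% of its speed; a pose out of reach is approached as far as the arm can. A call with a number of a shift or a turn outside -1 to 1 is refused whole. A call with a gripper value outside its range is refused whole. "jaw" is the closure, from 0 (fully open) to 1 (shut), set as the call begins (left out, the last holds). The fingers move at their own pace and stop on an object; "force" is the grip in N (left out, the last holds). Time passes only in rows, so rows that do not move let the fingers close. It gives the time, the measured TCP pose, the force, the opening and the grip force at its end, in the units of the state.
- get_obs(): the state, without advancing time (a new reading comes with each control period).
- camera(name): name is "scene" or "top" or "wrist"; returns a dict with "pixels" (480x640x3 uint8, red, green, blue), "camera_matrix" (3x3 intrinsics, pixels), "dist" ([k1, k2, p1, p2, k3] as OpenCV has them; the pictures are not rectified), "R" (3x3) and "t" (3): a world point X has camera coordinates R X + t; the wrist camera has in their place "T_tool_cam" (4x4, takes a point from camera to tool coordinates, whose origin is the TCP and whose axes are the flange's). Camera axes: x right, y down, z forward; pixel columns grow to the right and rows downward; lengths in m; the calibration is good to about 2 mm. A picture is of the moment at which its call begins: read the wrist's pose just before it. There is no depth.
- hand_in(): hands the job in; it is judged then, once.
The state is a dict: "time_s": time; "qpos": joint angles; "joint_vel": joint speeds; "tau": joint torques, N m; "ee_pos": TCP position; "eef_rot": TCP orientation; "force": force on the tool from outside, world axes, zero at the start; "moment": the same for the moment, N m; "grip_width": finger opening in m; "grip_force": force on a finger pad.
Only numpy, scipy, OpenCV 4.12 (cv2) and the standard library are available. Lean on these libraries where they do the work, as an engineer would, in place of code of your own. Each camera call takes 0.05 s, during which the arm holds its last target. There are 200 camera calls.

TASK

Take the blue thread pitch comb leaf from the rack, lay it flat on the black rubber step in front of the spindle and let go; then take it again so that its toothed edge is free, put it on the metal bed and slide it teeth first into the spindle's thread, until all its teeth are fully home and the leaf is square to the spindle, and let go. Then press down on the top of the leaf with closed fingertips to check that it sits flat, and leave it seated in the thread with nothing touching it. Leave the other two leaves, the bottle and the paper tube where they are.

Things in the scene. Friction and masses are not known exactly. Their poses are not given: they have to be found in the camera images.
- leaf_blue: blue plate with four steel teeth on one edge: comb leaf, 12 mm pitch, 0.15 kg, 46 mm (x, with teeth) by 52 (y) by 10 thick. Origin: centre of underside; z up, x to the teeth. Plain ends at y = +-26 mm, plain back edge at x = -23, plate to x = +16.5, teeth on to x = +23. Lies flat in one of the rack's bays, teeth away from the robot; can be gripped across tips and back edge, or across its two ends
- blue_tips (a point): point on the blue leaf: middle of the line of tooth tips at half thickness, (23, 0, 5) mm in the leaf's frame, same axes. Teeth are centred at y = -18, -6, +6, +18 mm, 3 mm wide at the tips, each flank leaning 20 degrees; home, they have about 0.7 mm play to each side in the grooves, and 1.5 mm off to one side the flanks stop them short
- leaf_red: red comb leaf, same plate and frame, six fine teeth of 8 mm pitch; lies in another bay; bystander
- leaf_yellow: yellow comb leaf, same plate and frame, three coarse teeth of 16 mm pitch; lies in another bay; bystander
- rack: fixed plywood rack, 70 mm (x) by 204 (y); origin: centre of underside. Floor 12 mm above the bench; three bays 60 mm wide (centres y = -66, 0, +66 mm) between 6 mm ribs rising to 28 mm above the bench, open to front and back. A leaf's ends are 4 mm from the ribs: there it can only be gripped across tips and back edge
- fixture: fixed gauging fixture with wooden base; origin at bench height; x points from rubber step over metal bed to spindle. The steel spindle lies along y, axis at x = 45 mm, z = 45 mm, plain 40 mm collars at |y| = 54 to 66, wooden cradles with red caps at |y| = 76 to 108 mm, up to 72 mm high
- step_top (a point): centre of the top of the black rubber step, (-75, 0, 20) mm in the fixture's frame, same axes; the step is 100 mm (x) by 160 mm (y), 20 mm above the bench
- bed_top (a point): centre of the top of the metal bed, (1, 0, 40) mm in the fixture's frame, same axes; the bed is 42 mm (x) by 150 mm (y), 40 mm above the bench, too shallow for a leaf held with a finger between its teeth and the spindle
- thread_mid (a point): middle of the thread, on the spindle's axis, (45, 0, 45) mm in the fixture's frame, same axes. Pitch 12 mm, crest diameter 40, root 28. On the bed side crests (3 mm wide) are centred at y = 0, +-12 .. +-48 mm, so a leaf on the bed fits with its middle at y = 0, +-12 or +-24; tips touch the crests at fixture x = 25 mm and are home at x = 31 mm (leaf origin at x = 8, z = 40)
- bottle: clear bottle with blue cap, 60 mm across, 160 mm tall, standing; origin at the centre of its foot; bystander
- tube: brown paper tube, 34 mm across, 45 mm tall, with a green stick on top, 80 mm in all; origin at the centre of its foot; bystander
There are look-alikes about, which are no part of the job. There is more than one size of the leaf_blue; the job needs the middle-sized.

How it is judged:
On the way, in this order (a step that is already met when the one before it is completed fails the run):
1. the blue leaf lies flat on the rubber step, let go (x of leaf_blue in the frame of fixture between -0.115 and -0.035 m and y of leaf_blue in the frame of fixture between -0.07 and 0.07 m and z of leaf_blue in the frame of fixture between 0.017 and 0.023 m and angle between leaf_blue's own z axis and vertical below 0.06 rad and contact force between the fingers and leaf_blue below 0.3 N and linear speed of leaf_blue below 0.01 m/s), for 0.2 s.
2. the blue leaf is lifted off the step by the fingers (z of leaf_blue in the frame of fixture above 0.03 m and contact force between the fingers and leaf_blue above 1 N), for 0.1 s.
3. the blue leaf lies on the bed with its teeth home and square in the thread, let go (x of blue_tips in the frame of fixture between 0.029 and 0.034 m and y of blue_tips in the frame of fixture between -0.027 and 0.027 m and z of blue_tips in the frame of fixture between 0.042 and 0.048 m and angle between the x axis of leaf_blue and the x axis of fixture, either way round below 0.04 rad and angle between leaf_blue's own z axis and vertical below 0.06 rad and contact force between the fingers and leaf_blue below 0.3 N and linear speed of leaf_blue below 0.01 m/s), for 0.3 s.
4. closed fingertips press down on the top of the seated leaf (over 1 N) (x of blue_tips in the frame of fixture between 0.029 and 0.034 m and y of blue_tips in the frame of fixture between -0.027 and 0.027 m and z of blue_tips in the frame of fixture between 0.042 and 0.048 m and angle between the x axis of leaf_blue and the x axis of fixture, either way round below 0.04 rad and angle between leaf_blue's own z axis and vertical below 0.06 rad and contact force between the fingers and leaf_blue above 1 N and z of the grasp point in the frame of leaf_blue above 0.022 m and x of the grasp point in the frame of leaf_blue between -0.03 and 0.03 m and y of the grasp point in the frame of leaf_blue between -0.035 and 0.035 m), for 0.1 s.
At the end, for the whole second after the job is handed in: The blue leaf lies flat (within 0.06 rad) on the bed, tooth tips at least 4 mm past the crests and within 2 mm of the thread root, wholly in the thread (middle within 27 mm of the thread's middle), square to the spindle within 0.04 rad, at rest and released (all of step 3); the robot touches nothing.
It fails at once if the red comb leaf is moved more than 30 mm (distance of leaf_red from where it was at the start of the episode above 0.03 m).
It fails at once if the yellow comb leaf is moved more than 30 mm (distance of leaf_yellow from where it was at the start of the episode above 0.03 m).
It fails at once if the bottle is moved more than 30 mm (distance of bottle from where it was at the start of the episode above 0.03 m).
It fails at once if the paper tube is moved more than 30 mm (distance of tube from where it was at the start of the episode above 0.03 m).
It fails at once if the bottle or the paper tube is tipped over (angle between any of bottle, tube's own z axis and vertical above 0.5 rad).
It also fails if it takes over 69 s, if anything falls off the work surface, if the arm or the gripper's body presses on something with over 40 N, if the wrist force passes 120 N, or if a joint passes its speed limit or range.

## Working session

There is one attempt and no reset: what is moved stays moved. The work goes in short steps, Python scripts to look and compute and a tool call to move; the robot and the scene stay as the last step left them, time stands still between calls to the robot, and variables do not carry over. Pictures are saved under pics/ and viewed, at most 13 in all, crops included, and the job is handed in when it is done.

Besides the shell and the picture viewer there is one more tool, called after "Request:" as name(argument=value, ...), one argument or row to a line, values as JSON. apply_moves: Moves the arm, as the interface text tells. Its arguments: {"type":"object","properties":{"increments":{"type":"array"},"jaw":{"type":"number"},"force":{"type":"number"}},"required":["increments"]}

```bash
mkdir -p pics
cat > h.py <<'E'
import numpy as np, cv2
from station import get_obs, camera, hand_in
from scipy.spatial.transform import Rotation as Ro
def snap(name,fn=None):
    o=get_obs(); c=camera(name)
    if name=="wrist":
        T=np.eye(4); T[:3,:3]=Ro.from_euler('xyz',o['eef_rot']).as_matrix(); T[:3,3]=o['ee_pos']
        W=np.linalg.inv(T@np.array(c['T_tool_cam'])); c['R']=W[:3,:3]; c['t']=W[:3,3]
    c['R']=np.array(c['R']); c['t']=np.array(c['t']); c['K']=np.array(c['camera_matrix']); c['d']=np.array(c['dist'])
    if fn: cv2.imwrite('pics/'+fn,c['pixels'][:,:,::-1])
    np.save('last_'+name+'.npy',c,allow_pickle=True)
    return c
def load(name): return np.load('last_'+name+'.npy',allow_pickle=True).item()
def ray(c,px,z):
    p=cv2.undistortPoints(np.array(px,float).reshape(-1,1,2),c['K'],c['d']).reshape(-1,2)
    d=np.c_[p,np.ones(len(p))]@c['R']; o=-c['R'].T@c['t']
    return o+d*((z-o[2])/d[:,2])[:,None]
def proj(c,X):
    return cv2.projectPoints(np.array(X,float).reshape(-1,3),cv2.Rodrigues(c['R'])[0],c['t'],c['K'],c['d'])[0].reshape(-1,2)
E
python3 - <<'E'
from h import *
a=snap('top','top0.png'); b=snap('scene','scene0.png')
print(get_obs())
for c in(a,b): print(-c['R'].T@c['t'])
E
```

```text
{'time_s': 0.1, 'qpos': array([ 1.15740577e+00,  3.00416910e-01,  1.52151937e+00, -1.25033840e-05,
        1.32071294e+00, -6.65753199e-02]), 'joint_vel': array([-0.00093231, -0.00106273, -0.00054623,  0.00181881, -0.00161266,
       -0.00048726]), 'tau': array([ 1.30228822e-03, -5.32640755e+01, -3.53281546e+01,  7.08701299e-02,
        2.34567525e-02, -9.91725665e-05]), 'ee_pos': array([0.18692619, 0.51722889, 0.40414205]), 'eef_rot': array([-3.14053761e+00, -5.82055675e-05,  2.79478049e+00]), 'force': array([-0.03832637,  0.01073746, -0.2618173 ]), 'moment': array([ 0.00818814, -0.01908428, -0.01448838]), 'grip_force': 0.0, 'grip_width': 0.0942086173639183}
[ 0.38979432 -0.09249975  1.09887352]
[ 1.0743178  -0.27450781  0.69324005]
```

View pics/top0.png

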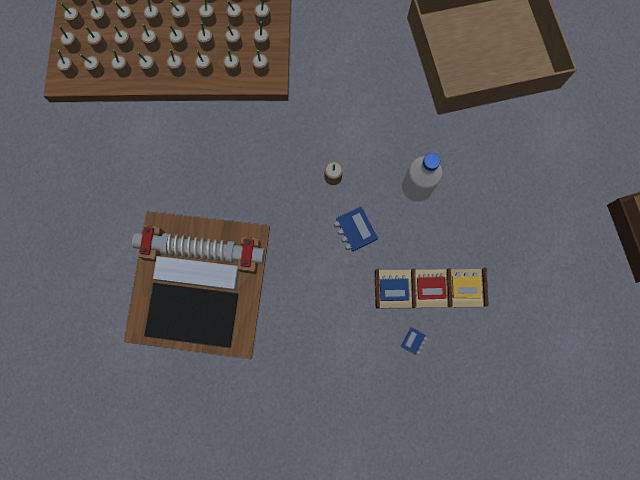

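View pics/scene0.png

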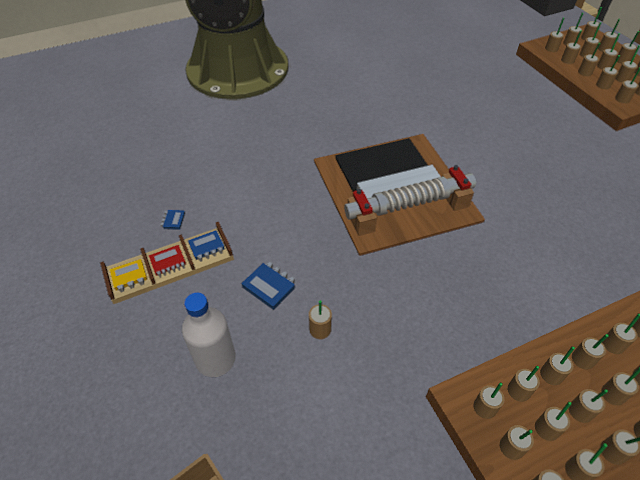

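Top view: the blue candidates are the rack leaf (395,290), a large loose leaf (357,230) and a small loose one (414,340). The rack leaf is the middle-sized one, so I choose it. The fixture's black step is at (191,316), the bed at (195,273) and the red caps at (147,241) and (250,252).

Run:
```python
from h import *
c=load('top'); im=c['pixels']; hsv=cv2.cvtColor(im,cv2.COLOR_RGB2HSV)
def blobs(lo,hi,z,nm,amin=60,roi=None):
    m=cv2.inRange(hsv,lo,hi)
    if roi: k=np.zeros_like(m);k[roi[1]:roi[3],roi[0]:roi[2]]=255;m&=k
    m=cv2.morphologyEx(m,cv2.MORPH_CLOSE,np.ones((3,3)))
    for q in cv2.findContours(m,0,2)[0]:
        if cv2.contourArea(q)<amin: continue
        P=ray(c,q.reshape(-1,2),z)[:,:2]
        r=cv2.minAreaRect((P*1000).astype(np.float32))
        print(nm,cv2.minAreaRect(q)[0],np.round(r[0],1),np.round(r[1],1),round(r[2],1))
blobs((105,120,60),(125,255,255),.022,'blue')
blobs((0,150,80),(6,255,255),.0,'red')
blobs((20,150,120),(35,255,255),.022,'yel')
blobs((0,0,0),(180,255,50),.020,'black',800,(120,270,260,360))
blobs((0,0,130),(180,70,255),.040,'bed',500,(150,255,240,292))
blobs((0,150,80),(8,255,255),.072,'caps',60,(120,210,280,280))
cv2.imwrite('pics/crop0.png',cv2.resize(im[200:365,320:500],None,fx=4,fy=3.6,interpolation=3)[:,:,::-1])
```

```text
blue (413.00006103515625, 340.5) [ 415.3 -259.5] [29.6 38.7] 62.8
blue (393.9594421386719, 289.06695556640625) [ 507.6 -225.7] [38.4 50.3] 3.2
blue (356.4000244140625, 227.800048828125) [ 620.5 -157.3] [68.4 52. ] 26.8
blue (431.5, 160.5) [ 753.1 -299.7] [28.6 30.1] 88.6
red (431.0, 287.5) [ 513.8 -297.7] [39.2 52.5] 0.7
red (246.38265991210938, 251.7823944091797) [576.7  48. ] [18.1 52.2] 83.6
red (145.95199584960938, 239.7639923095703) [597.2 241.7] [18.3 51. ] 83.4
yel (466.5, 286.5) [ 513.8 -358.8] [38.5 50.5] 0.5
black (191.04629516601562, 313.5624084472656) [458.5 143.1] [159.9 105.6] 83.5
bed (194.9458770751953, 271.9407043457031) [531.6 135.6] [150.2  41.9] 83.9
caps (246.38265991210938, 251.7823944091797) [564.5  38.8] [17.  48.8] 83.6
caps (145.94749450683594, 239.77572631835938) [583.6 219.8] [17.3 47.6] 83.0
```

View pics/crop0.png

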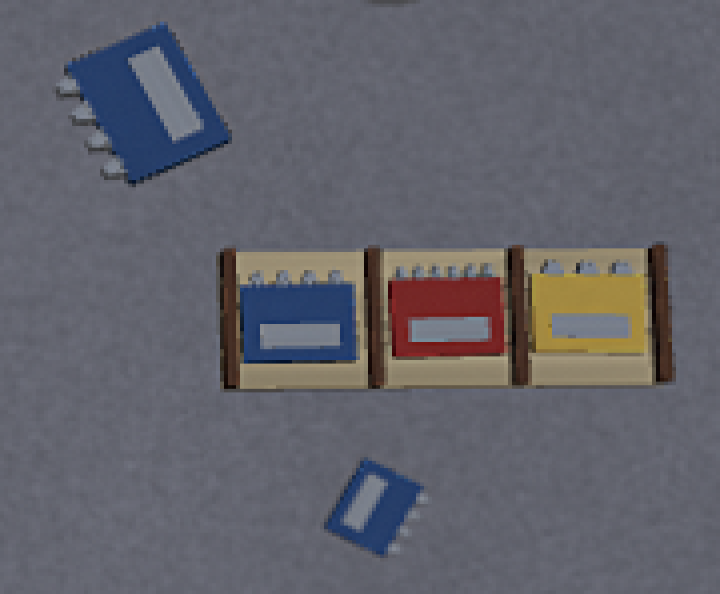

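Crop: the rack's left bay holds the blue leaf with four teeth at (300,320). The other bays hold the six-tooth red and three-tooth yellow leaves, and both loose blue leaves lie outside the rack. Moving over it now.

Request:
apply_moves(
  increments=[
    {"az": 1},
    {"az": 1},
    {"az": 1},
    {"az": 1},
    {"az": 1},
    {"az": 1},
    {"az": 1},
    {"az": 1},
    {"az": 1},
    {"az": 1},
    {"az": 1},
    {"az": 1},
  ],
  jaw=0,
)

```text
schema error: expected keys tx, ty, tz, ax, ay, az
```

Request:
apply_moves(
  increments=[
    {"az": 1},
    {"az": 1},
    {"tx": -0.99,"ty": 0.43,"tz": 0.08},
    {"tx": -0.99,"ty": 0.43,"tz": 0.08},
    {"tx": -0.99,"ty": 0.43,"tz": 0.08},
    {"tx": -0.99,"ty": 0.43,"tz": 0.08},
    {"tx": -0.99,"ty": 0.43,"tz": 0.08},
    {"tx": -0.99,"ty": 0.43,"tz": 0.08},
    {"tx": -0.99,"ty": 0.43,"tz": 0.08},
    {"tx": -0.99,"ty": 0.43,"tz": 0.08},
    {"tx": -0.99,"ty": 0.43,"tz": 0.08},
    {"tx": -0.99,"ty": 0.43,"tz": 0.08},
  ],
)

```text
schema error: expected keys tx, ty, tz, ax, ay, az
```

Request:
apply_moves(
  increments=[
    {"tx": -0.99,"ty": 0.43,"tz": 0.08},
    {"tx": -0.99,"ty": 0.43,"tz": 0.08},
    {"tx": -0.99,"ty": 0.43,"tz": 0.08},
    {"tx": -0.99,"ty": 0.43,"tz": 0.08},
    {"tx": -0.99,"ty": 0.43,"tz": 0.08},
    {"tx": -0.99,"ty": 0.43,"tz": 0.08},
    {"tx": -0.99,"ty": 0.43,"tz": 0.08},
    {"tx": -0.99,"ty": 0.43,"tz": 0.08},
    {"tx": -0.99,"ty": 0.43,"tz": 0.08},
    {"tx": -0.99,"ty": 0.43,"tz": 0.08},
    {"tx": -0.99,"ty": 0.43,"tz": 0.08},
    {"tx": -0.99,"ty": 0.43,"tz": 0.08},
  ],
)

```text
schema error: expected keys tx, ty, tz, ax, ay, az
```

Request:
apply_moves(
  increments=[
    {"tx": -0.99,"ty": 0.43,"tz": 0.08},
    {"tx": -0.99,"ty": 0.4,"tz": 0.08},
    {"tx": -0.99,"tz": 0.08},
    {},
  ],
)

```text
schema error: expected keys tx, ty, tz, ax, ay, az
```

Run:
```python
from h import *
c=snap('wrist','w1.png'); o=get_obs(); print(o['ee_pos'],o['eef_rot'],-c['R'].T@c['t'])
hsv=cv2.cvtColor(c['pixels'],cv2.COLOR_RGB2HSV)
m=cv2.inRange(hsv,(105,120,50),(125,255,255)); m=cv2.morphologyEx(m,cv2.MORPH_CLOSE,np.ones((7,7)))
for q in cv2.findContours(m,0,2)[0]:
    if cv2.contourArea(q)<300: continue
    r=cv2.minAreaRect((ray(c,q.reshape(-1,2),.022)[:,:2]*1000).astype(np.float32)); print(cv2.minAreaRect(q)[0],r)
```

```text
[0.18692522 0.51724783 0.40423599] [-3.14077974e+00 -3.57885777e-05  2.79480829e+00] [0.11582031 0.54285388 0.38434241]
```

View pics/w1.png

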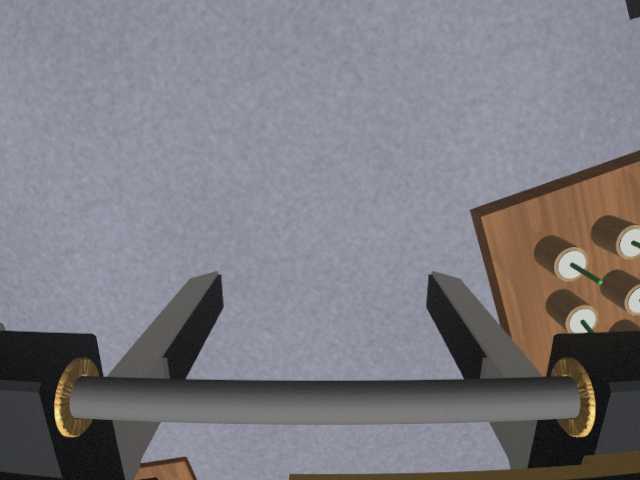

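The wrist view shows only the bench and the fingertips at (220,275) and (430,275); the moves were refused because each row needs all six keys. Resending.

Request:
apply_moves(
  increments=[
    {"tx": 0,"ty": 0,"tz": 0,"ax": 0,"ay": 0,"az": 1},
    {"tx": 0,"ty": 0,"tz": 0,"ax": 0,"ay": 0,"az": 1},
    {"tx": 0,"ty": 0,"tz": 0,"ax": 0,"ay": 0,"az": 1},
    {"tx": 0,"ty": 0,"tz": 0,"ax": 0,"ay": 0,"az": 1},
    {"tx": 0,"ty": 0,"tz": 0,"ax": 0,"ay": 0,"az": 1},
    {"tx": 0,"ty": 0,"tz": 0,"ax": 0,"ay": 0,"az": 1},
    {"tx": 0,"ty": 0,"tz": 0,"ax": 0,"ay": 0,"az": 1},
    {"tx": 0,"ty": 0,"tz": 0,"ax": 0,"ay": 0,"az": 1},
    {"tx": 0,"ty": 0,"tz": 0,"ax": 0,"ay": 0,"az": 1},
    {"tx": 0,"ty": 0,"tz": 0,"ax": 0,"ay": 0,"az": 1},
    {"tx": 0,"ty": 0,"tz": 0,"ax": 0,"ay": 0,"az": 1},
    {"tx": 0,"ty": 0,"tz": 0,"ax": 0,"ay": 0,"az": 1},
  ],
  jaw=0,
)

```text
time_s: 1.65
ee_pos: [0.1869, 0.5172, 0.4044]
eef_rot: [-3.141, 0.0, 1.745]
force: [-0.6, 1.7, -0.6]
grip_width: 0.0939
grip_force: 0.0
```

Request:
apply_moves(
  increments=[
    {"tx": 0,"ty": 0,"tz": 0,"ax": 0,"ay": 0,"az": 1},
    {"tx": 0,"ty": 0,"tz": 0,"ax": 0,"ay": 0,"az": 1},
    {"tx": -0.99,"ty": 0.43,"tz": 0.08,"ax": 0,"ay": 0,"az": 0},
    {"tx": -0.99,"ty": 0.43,"tz": 0.08,"ax": 0,"ay": 0,"az": 0},
    {"tx": -0.99,"ty": 0.43,"tz": 0.08,"ax": 0,"ay": 0,"az": 0},
    {"tx": -0.99,"ty": 0.43,"tz": 0.08,"ax": 0,"ay": 0,"az": 0},
    {"tx": -0.99,"ty": 0.43,"tz": 0.08,"ax": 0,"ay": 0,"az": 0},
    {"tx": -0.99,"ty": 0.43,"tz": 0.08,"ax": 0,"ay": 0,"az": 0},
    {"tx": -0.99,"ty": 0.43,"tz": 0.08,"ax": 0,"ay": 0,"az": 0},
    {"tx": -0.99,"ty": 0.43,"tz": 0.08,"ax": 0,"ay": 0,"az": 0},
    {"tx": -0.99,"ty": 0.43,"tz": 0.08,"ax": 0,"ay": 0,"az": 0},
    {"tx": -0.99,"ty": 0.43,"tz": 0.08,"ax": 0,"ay": 0,"az": 0},
  ],
)

```text
time_s: 3.15
ee_pos: [0.3168, 0.2195, 0.3805]
eef_rot: [3.142, -0.0, 1.573]
force: [-0.0, 1.2, 0.2]
grip_width: 0.0937
grip_force: 0.0
```

Request:
apply_moves(
  increments=[
    {"tx": -0.99,"ty": 0.43,"tz": 0.08,"ax": 0,"ay": 0,"az": 0},
    {"tx": -0.99,"ty": 0.43,"tz": 0.08,"ax": 0,"ay": 0,"az": 0},
    {"tx": -0.99,"ty": 0.43,"tz": 0.08,"ax": 0,"ay": 0,"az": 0},
    {"tx": -0.99,"ty": 0.43,"tz": 0.08,"ax": 0,"ay": 0,"az": 0},
    {"tx": -0.99,"ty": 0.43,"tz": 0.08,"ax": 0,"ay": 0,"az": 0},
    {"tx": -0.99,"ty": 0.43,"tz": 0.08,"ax": 0,"ay": 0,"az": 0},
    {"tx": -0.99,"ty": 0.43,"tz": 0.08,"ax": 0,"ay": 0,"az": 0},
    {"tx": -0.99,"ty": 0.43,"tz": 0.08,"ax": 0,"ay": 0,"az": 0},
    {"tx": -0.99,"ty": 0.43,"tz": 0.08,"ax": 0,"ay": 0,"az": 0},
    {"tx": -0.99,"ty": 0.43,"tz": 0.08,"ax": 0,"ay": 0,"az": 0},
    {"tx": -0.99,"ty": 0.43,"tz": 0.08,"ax": 0,"ay": 0,"az": 0},
    {"tx": -0.99,"ty": 0.43,"tz": 0.08,"ax": 0,"ay": 0,"az": 0},
  ],
)

```text
time_s: 4.65
ee_pos: [0.4725, -0.1365, 0.3516]
eef_rot: [-3.141, -0.0, 1.573]
force: [0.3, 0.8, 0.5]
grip_width: 0.0939
grip_force: 0.0
```

Request:
apply_moves(
  increments=[
    {"tx": -0.99,"ty": 0.43,"tz": 0.08,"ax": 0,"ay": 0,"az": 0},
    {"tx": -0.99,"ty": 0.43,"tz": 0.08,"ax": 0,"ay": 0,"az": 0},
    {"tx": -0.99,"ty": 0.4,"tz": 0.08,"ax": 0,"ay": 0,"az": 0},
    {"tx": 0,"ty": 0,"tz": 0,"ax": 0,"ay": 0,"az": 0},
    {"tx": 0,"ty": 0,"tz": 0,"ax": 0,"ay": 0,"az": 0},
  ],
)

```text
time_s: 5.28
ee_pos: [0.51, -0.2241, 0.3444]
eef_rot: [-3.141, -0.0, 1.573]
force: [0.6, -0.2, 0.4]
grip_width: 0.0939
grip_force: 0.0
```

```bash
cat >> h.py <<'E'
def blueleaf(c,z):
    hsv=cv2.cvtColor(c['pixels'],cv2.COLOR_RGB2HSV)
    m=cv2.inRange(hsv,(105,120,40),(125,255,255)); m=cv2.morphologyEx(m,cv2.MORPH_CLOSE,np.ones((9,9)))
    for q in cv2.findContours(m,0,2)[0]:
        if cv2.contourArea(q)<400: continue
        r=cv2.minAreaRect((ray(c,q.reshape(-1,2),z)[:,:2]*1000).astype(np.float32)); print(np.round(cv2.minAreaRect(q)[0]),np.round(r[0],1),np.round(r[1],1),round(r[2],2))
E
python3 - <<'E'
from h import *
c=snap('wrist','w2.png'); o=get_obs(); print(o['time_s'],o['ee_pos'],o['eef_rot'],-c['R'].T@c['t'])
blueleaf(c,.022)
E
```

```text
5.325 [ 0.51004428 -0.22385944  0.34461014] [-3.14135020e+00 -2.64253198e-04  1.57350910e+00] [ 0.51009315 -0.14836318  0.32462511]
[210. 267.] [ 423.1 -257.5] [30.3 37.9] 62.22
[325. 228.] [ 510.4 -227.1] [39.  52.2] 2.08
[482. 136.] [ 621.2 -159.3] [68.7 51.8] 26.65
```

View pics/w2.png

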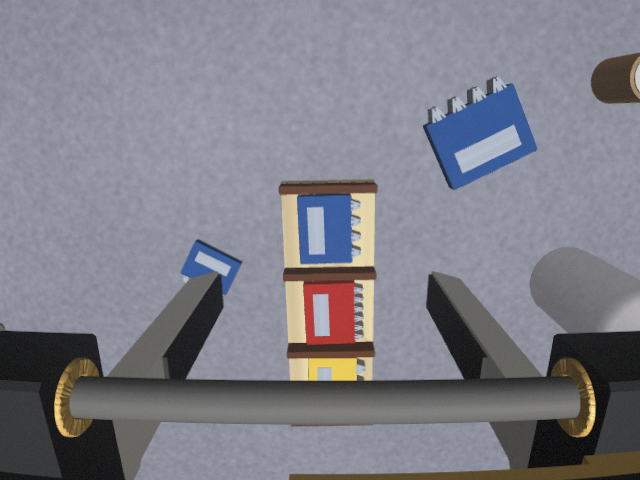

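Wrist view: the blue leaf lies in the far bay at (325,228) with its teeth to the right. Its plate measures 39 x 52 mm, so it is the middle size. Descending and gripping across tips and back edge.

Request:
apply_moves(
  increments=[
    {"tx": -0.1,"ty": 0.12,"tz": 0,"ax": 0,"ay": 0,"az": -0.4},
    {"tx": 0,"ty": 0,"tz": 0.9,"ax": 0,"ay": 0,"az": 0},
    {"tx": 0,"ty": 0,"tz": 0.9,"ax": 0,"ay": 0,"az": 0},
    {"tx": 0,"ty": 0,"tz": 0.9,"ax": 0,"ay": 0,"az": 0},
    {"tx": 0,"ty": 0,"tz": 0.9,"ax": 0,"ay": 0,"az": 0},
    {"tx": 0,"ty": 0,"tz": 0.5,"ax": 0,"ay": 0,"az": 0},
    {"tx": 0,"ty": 0,"tz": 0.25,"ax": 0,"ay": 0,"az": 0},
    {"tx": 0,"ty": 0,"tz": 0,"ax": 0,"ay": 0,"az": 0},
    {"tx": 0,"ty": 0,"tz": 0,"ax": 0,"ay": 0,"az": 0},
  ],
)

```text
time_s: 6.45
ee_pos: [0.514, -0.2276, 0.215]
eef_rot: [3.14, 0.001, 1.608]
force: [0.1, -0.2, 0.6]
grip_width: 0.0938
grip_force: 0.0
```

Request:
apply_moves(
  increments=[
    {"tx": 0,"ty": 0,"tz": 0,"ax": 0,"ay": 0,"az": 0},
    {"tx": 0,"ty": 0,"tz": 0,"ax": 0,"ay": 0,"az": 0},
    {"tx": 0,"ty": 0,"tz": 0,"ax": 0,"ay": 0,"az": 0},
    {"tx": 0,"ty": 0,"tz": 0,"ax": 0,"ay": 0,"az": 0},
    {"tx": 0,"ty": 0,"tz": 0,"ax": 0,"ay": 0,"az": 0},
    {"tx": 0,"ty": 0,"tz": 0,"ax": 0,"ay": 0,"az": 0},
    {"tx": 0,"ty": 0,"tz": 0,"ax": 0,"ay": 0,"az": 0},
    {"tx": 0,"ty": 0,"tz": 0,"ax": 0,"ay": 0,"az": 0},
  ],
  jaw=1,
  force=20,
)

```text
time_s: 7.45
ee_pos: [0.5138, -0.2275, 0.2141]
eef_rot: [-3.141, -0.0, 1.608]
force: [-1.8, -0.6, 0.1]
grip_width: 0.0451
grip_force: 20.0
```

Request:
apply_moves(
  increments=[
    {"tx": 0,"ty": 0,"tz": -0.6,"ax": 0,"ay": 0,"az": 0},
    {"tx": 0,"ty": 0,"tz": -0.9,"ax": 0,"ay": 0,"az": 0},
    {"tx": 0,"ty": 0,"tz": -0.5,"ax": 0,"ay": 0,"az": 0.82},
    {"tx": 0,"ty": 0,"tz": 0,"ax": 0,"ay": 0,"az": 0.82},
    {"tx": 0.5,"ty": -0.13,"tz": 0,"ax": 0,"ay": 0,"az": 0},
    {"tx": 0.9,"ty": -0.24,"tz": 0,"ax": 0,"ay": 0,"az": 0},
    {"tx": 0.9,"ty": -0.24,"tz": 0,"ax": 0,"ay": 0,"az": 0},
    {"tx": 0.9,"ty": -0.24,"tz": 0,"ax": 0,"ay": 0,"az": 0},
    {"tx": 0.9,"ty": -0.24,"tz": 0,"ax": 0,"ay": 0,"az": 0},
    {"tx": 0.9,"ty": -0.24,"tz": 0,"ax": 0,"ay": 0,"az": 0},
    {"tx": 0.9,"ty": -0.24,"tz": 0,"ax": 0,"ay": 0,"az": 0},
    {"tx": 0.9,"ty": -0.24,"tz": 0,"ax": 0,"ay": 0,"az": 0},
  ],
)

```text
time_s: 8.95
ee_pos: [0.4807, -0.0173, 0.2745]
eef_rot: [3.142, -0.0, 1.467]
force: [0.4, 0.7, -2.7]
grip_width: 0.0455
grip_force: 20.0
```

Request:
apply_moves(
  increments=[
    {"tx": 0.9,"ty": -0.24,"tz": 0,"ax": 0,"ay": 0,"az": 0},
    {"tx": 0.9,"ty": -0.24,"tz": 0,"ax": 0,"ay": 0,"az": 0},
    {"tx": 0.9,"ty": -0.24,"tz": 0,"ax": 0,"ay": 0,"az": 0},
    {"tx": 0.9,"ty": -0.24,"tz": 0,"ax": 0,"ay": 0,"az": 0},
    {"tx": 0.9,"ty": -0.24,"tz": 0,"ax": 0,"ay": 0,"az": 0},
    {"tx": 0.8,"ty": -0.22,"tz": 0,"ax": 0,"ay": 0,"az": 0},
    {"tx": 0,"ty": 0,"tz": 0,"ax": 0,"ay": 0,"az": 0},
    {"tx": 0,"ty": 0,"tz": 0,"ax": 0,"ay": 0,"az": 0},
  ],
)

```text
time_s: 9.95
ee_pos: [0.4556, 0.1435, 0.2743]
eef_rot: [3.142, 0.0, 1.466]
force: [0.8, -1.0, -2.1]
grip_width: 0.0456
grip_force: 20.0
```

Run:
```python
from h import *
o=get_obs(); print(o['ee_pos'],o['eef_rot'])
c=snap('wrist','w3.png')
```

```text
[0.45560877 0.14353792 0.27429465] [3.1415833e+00 9.0248873e-05 1.4660491e+00]
```

View pics/w3.png

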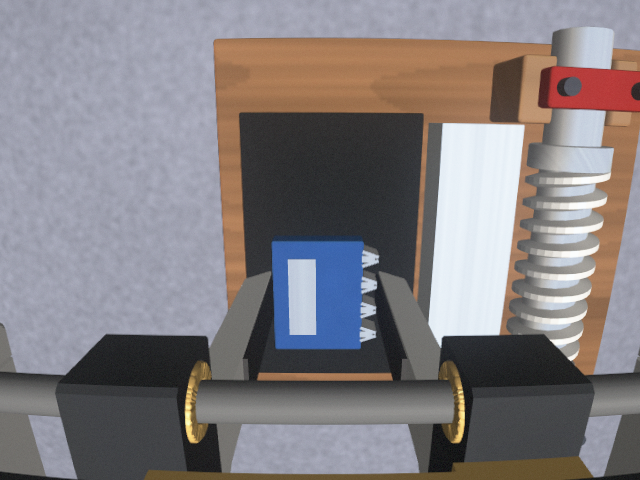

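The leaf is held square at (318,295), teeth right, over the step at (330,190). The bed at (475,235) is close to the finger, so I will open only part way after lowering.

Request:
apply_moves(
  increments=[
    {"tx": 0,"ty": 0,"tz": 0.8,"ax": 0,"ay": 0,"az": 0},
    {"tx": 0,"ty": 0,"tz": 0.6,"ax": 0,"ay": 0,"az": 0},
    {"tx": 0,"ty": 0,"tz": 0.2,"ax": 0,"ay": 0,"az": 0},
    {"tx": 0,"ty": 0,"tz": 0.1,"ax": 0,"ay": 0,"az": 0},
    {"tx": 0,"ty": 0,"tz": 0.05,"ax": 0,"ay": 0,"az": 0},
    {"tx": 0,"ty": 0,"tz": 0,"ax": 0,"ay": 0,"az": 0},
    {"tx": 0,"ty": 0,"tz": 0,"ax": 0,"ay": 0,"az": 0},
  ],
)

```text
time_s: 10.88
ee_pos: [0.456, 0.1437, 0.2221]
eef_rot: [3.141, -0.0, 1.465]
force: [-0.5, -1.5, 2.0]
grip_width: 0.0452
grip_force: 20.0
```

Request:
apply_moves(
  increments=[
    {"tx": 0,"ty": 0,"tz": 0,"ax": 0,"ay": 0,"az": 0},
    {"tx": 0,"ty": 0,"tz": 0,"ax": 0,"ay": 0,"az": 0},
    {"tx": 0,"ty": 0,"tz": 0,"ax": 0,"ay": 0,"az": 0},
    {"tx": 0,"ty": 0,"tz": 0,"ax": 0,"ay": 0,"az": 0},
    {"tx": 0,"ty": 0,"tz": 0,"ax": 0,"ay": 0,"az": 0},
    {"tx": 0,"ty": 0,"tz": 0,"ax": 0,"ay": 0,"az": 0},
  ],
  jaw=0.3,
)

```text
time_s: 11.62
ee_pos: [0.4559, 0.1437, 0.2216]
eef_rot: [-3.142, 0.0, 1.465]
force: [0.1, -0.2, 0.8]
grip_width: 0.0657
grip_force: 0.0
```

Request:
apply_moves(
  increments=[
    {"tx": 0,"ty": 0,"tz": -0.5,"ax": 0,"ay": 0,"az": 0},
    {"tx": 0,"ty": 0,"tz": -1,"ax": 0,"ay": 0,"az": 0},
    {"tx": 0,"ty": 0,"tz": -1,"ax": 0,"ay": 0,"az": 1},
    {"tx": 0,"ty": 0,"tz": -1,"ax": 0,"ay": 0,"az": 1},
    {"tx": 0,"ty": 0,"tz": 0,"ax": 0,"ay": 0,"az": 1},
    {"tx": 0,"ty": 0,"tz": 0,"ax": 0,"ay": 0,"az": 1},
    {"tx": 0,"ty": 0,"tz": 0,"ax": 0,"ay": 0,"az": 1},
    {"tx": 0,"ty": 0,"tz": 0,"ax": 0,"ay": 0,"az": 1},
    {"tx": 0,"ty": 0,"tz": 0,"ax": 0,"ay": 0,"az": 1},
    {"tx": 0,"ty": 0,"tz": 0,"ax": 0,"ay": 0,"az": 1},
    {"tx": 0,"ty": 0,"tz": 0,"ax": 0,"ay": 0,"az": 1},
    {"tx": 0,"ty": 0,"tz": 0,"ax": 0,"ay": 0,"az": 1},
  ],
)

```text
time_s: 13.12
ee_pos: [0.4558, 0.1437, 0.3277]
eef_rot: [3.141, -0.001, 0.589]
force: [-0.3, -1.4, -0.1]
grip_width: 0.0657
grip_force: 0.0
```

Request:
apply_moves(
  increments=[
    {"tx": 0,"ty": 0,"tz": 0,"ax": 0,"ay": 0,"az": 1},
    {"tx": 0,"ty": 0,"tz": 0,"ax": 0,"ay": 0,"az": 1},
    {"tx": 0,"ty": 0,"tz": 0,"ax": 0,"ay": 0,"az": 1},
    {"tx": 0,"ty": 0,"tz": 0,"ax": 0,"ay": 0,"az": 1},
    {"tx": 0,"ty": 0,"tz": 0,"ax": 0,"ay": 0,"az": 1},
    {"tx": 0,"ty": 0,"tz": 0,"ax": 0,"ay": 0,"az": 1},
    {"tx": 0,"ty": 0,"tz": 0,"ax": 0,"ay": 0,"az": 1},
    {"tx": 0,"ty": 0,"tz": 0,"ax": 0,"ay": 0,"az": 1},
    {"tx": 0,"ty": 0,"tz": 0,"ax": 0,"ay": 0,"az": 0},
    {"tx": 0,"ty": 0,"tz": 0,"ax": 0,"ay": 0,"az": 0},
  ],
  jaw=0,
)

```text
time_s: 14.38
ee_pos: [0.4558, 0.1437, 0.3271]
eef_rot: [-3.141, -0.0, -0.104]
force: [-0.2, -0.2, -0.3]
grip_width: 0.0939
grip_force: 0.0
```

Run:
```python
from h import *
o=get_obs(); print(o['ee_pos'],o['eef_rot'])
c=snap('wrist','w4.png'); blueleaf(c,.030)
```

```text
[0.45580697 0.14367502 0.32714418] [-3.14146841e+00 -4.88182491e-04 -1.03952450e-01]
[325. 236.] [454.2 143.5] [51.8 40.3] 84.08
```

View pics/w4.png

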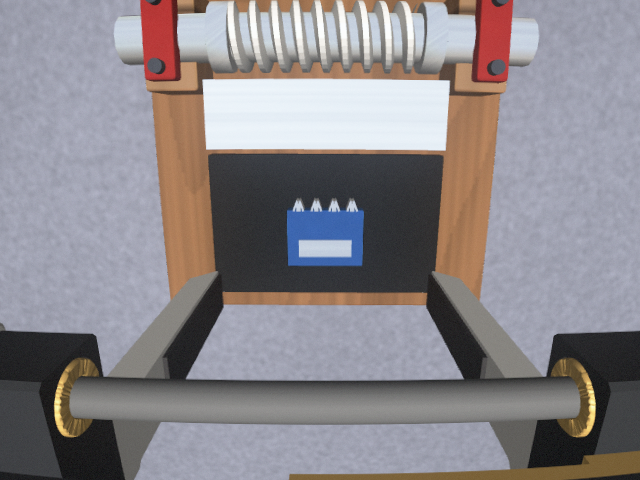

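The leaf lies flat on the step at (325,236) with teeth towards the spindle, the bed is at (327,115), and the thread runs across (225..445, 35). Measuring the fixture relative to the leaf in this same view.

Run:
```python
from h import *
c=load('wrist'); im=c['pixels']; hsv=cv2.cvtColor(im,cv2.COLOR_RGB2HSV)
m=cv2.inRange(hsv,(0,0,150),(180,60,255)); m[:76]=0; m[156:]=0
q=max(cv2.findContours(m,0,2)[0],key=cv2.contourArea)
r=cv2.minAreaRect((ray(c,q.reshape(-1,2),.04)[:,:2]*1000).astype(np.float32)); print('bed',r)
m=cv2.inRange(hsv,(0,0,0),(180,255,60)); m[:150]=0; m[296:]=0; m[:,:200]=0;m[:,450:]=0
q=max(cv2.findContours(m,0,2)[0],key=cv2.contourArea)
q=cv2.convexHull(q); r=cv2.minAreaRect((ray(c,q.reshape(-1,2),.02)[:,:2]*1000).astype(np.float32)); print('step',r, q.reshape(-1,2).min(0),q.reshape(-1,2).max(0))
# red caps inner edges
m=cv2.inRange(hsv,(0,150,80),(8,255,255))
for q in cv2.findContours(m,0,2)[0]:
    if cv2.contourArea(q)>300:
        r=cv2.minAreaRect((ray(c,q.reshape(-1,2),.072)[:,:2]*1000).astype(np.float32)); print('cap',r)
# tooth tips rows (z=.025)
g=cv2.cvtColor(im,cv2.COLOR_RGB2GRAY)
for row in (200,203,206): 
    x=np.where(g[row,280:370]>110)[0]+280; print(row,x)
```

```text
bed ((534.6505126953125, 134.63975524902344), (150.868408203125, 42.55237579345703), 83.82350158691406)
step ((455.51416015625, 143.53201293945312), (178.22769165039062, 97.41930389404297), 84.0801010131836) [204 162] [445 295]
cap ((563.8970947265625, 42.318912506103516), (19.438241958618164, 41.33258819580078), 86.58463287353516)
cap ((582.6018676757812, 218.3682403564453), (19.002439498901367, 40.37177276611328), 81.88426971435547)
200 [296 297 298 299 300 314 315 316 317 318 332 333 334 335 336 350 351 352
 353]
203 [295 296 297 298 299 300 301 313 314 315 316 317 318 319 331 332 333 334
 335 336 337 349 350 351 352 353 354 355]
206 [294 295 296 297 298 299 300 301 302 312 313 314 315 316 317 318 319 320
 329 330 331 332 333 334 335 336 337 338 347 348 349 350 351 352 353 354
 355 356]
```

Request:
apply_moves(
  increments=[
    {"tx": -0.15,"ty": 0,"tz": 0.5,"ax": 0,"ay": 0,"az": 0.03},
    {"tx": 0,"ty": 0,"tz": 0.9,"ax": 0,"ay": 0,"az": 0},
    {"tx": 0,"ty": 0,"tz": 0.9,"ax": 0,"ay": 0,"az": 0},
    {"tx": 0,"ty": 0,"tz": 0.7,"ax": 0,"ay": 0,"az": 0},
    {"tx": 0,"ty": 0,"tz": 0.35,"ax": 0,"ay": 0,"az": 0},
    {"tx": 0,"ty": 0,"tz": 0.15,"ax": 0,"ay": 0,"az": 0},
    {"tx": 0,"ty": 0,"tz": 0,"ax": 0,"ay": 0,"az": 0},
    {"tx": 0,"ty": 0,"tz": 0,"ax": 0,"ay": 0,"az": 0},
  ],
)

```text
time_s: 15.42
ee_pos: [0.4515, 0.1442, 0.2222]
eef_rot: [-3.141, -0.001, -0.108]
force: [-0.5, 0.2, 0.1]
grip_width: 0.0935
grip_force: 0.0
```

Request:
apply_moves(
  increments=[
    {"tx": 0,"ty": 0,"tz": 0,"ax": 0,"ay": 0,"az": 0},
    {"tx": 0,"ty": 0,"tz": 0,"ax": 0,"ay": 0,"az": 0},
    {"tx": 0,"ty": 0,"tz": 0,"ax": 0,"ay": 0,"az": 0},
    {"tx": 0,"ty": 0,"tz": 0,"ax": 0,"ay": 0,"az": 0},
    {"tx": 0,"ty": 0,"tz": 0,"ax": 0,"ay": 0,"az": 0},
    {"tx": 0,"ty": 0,"tz": 0,"ax": 0,"ay": 0,"az": 0},
    {"tx": 0,"ty": 0,"tz": 0,"ax": 0,"ay": 0,"az": 0},
    {"tx": 0,"ty": 0,"tz": 0,"ax": 0,"ay": 0,"az": 0},
  ],
  jaw=1,
  force=20,
)

```text
time_s: 16.42
ee_pos: [0.4514, 0.1442, 0.2216]
eef_rot: [3.142, 0.0, -0.109]
force: [-0.4, -0.1, 0.5]
grip_width: 0.0518
grip_force: 20.0
```

Request:
apply_moves(
  increments=[
    {"tx": 0,"ty": 0,"tz": -0.4,"ax": 0,"ay": 0,"az": 0},
    {"tx": 0,"ty": 0,"tz": -0.45,"ax": 0,"ay": 0,"az": 0},
    {"tx": 0.4,"ty": 0,"tz": 0,"ax": 0,"ay": 0,"az": 0},
    {"tx": 0.7,"ty": 0,"tz": 0,"ax": 0,"ay": 0,"az": 0},
    {"tx": 0.7,"ty": 0,"tz": 0,"ax": 0,"ay": 0,"az": 0},
    {"tx": 0.4,"ty": 0,"tz": 0,"ax": 0,"ay": 0,"az": 0},
    {"tx": 0.13,"ty": 0,"tz": 0,"ax": 0,"ay": 0,"az": 0},
    {"tx": 0,"ty": 0,"tz": 0,"ax": 0,"ay": 0,"az": 0},
    {"tx": 0,"ty": 0,"tz": 0,"ax": 0,"ay": 0,"az": 0},
  ],
)

```text
time_s: 17.55
ee_pos: [0.5205, 0.1367, 0.2472]
eef_rot: [3.142, 0.0, -0.108]
force: [0.1, 0.2, -1.0]
grip_width: 0.0516
grip_force: 20.0
```

Run:
```python
from h import *
o=get_obs(); print(o['ee_pos'],o['eef_rot'])
c=snap('wrist'); s=snap('scene'); blueleaf(c,.0555)
a=cv2.resize(c['pixels'][150:330,200:450],(800,576),interpolation=3)
cv2.imwrite('pics/w5.png',a[:,:,::-1])
```

```text
[0.52051584 0.13669146 0.24716538] [ 3.14153428e+00  1.82372809e-04 -1.08358157e-01]
[324. 290.] [523.7 136.1] [51.8 41.2] 83.82
```

View pics/w5.png

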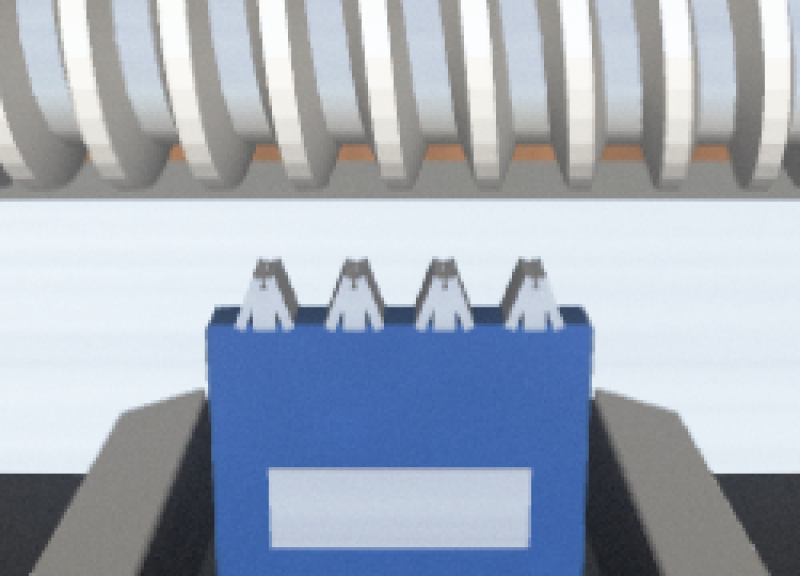

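Run:
```python
from h import *
c=load('wrist'); o=get_obs(); th=o['eef_rot'][2]; ex=np.array([np.cos(th),np.sin(th)]); ey=np.array([-ex[1],ex[0]])
f=lambda P:np.array([[200+x*250/800,150+y*180/576] for x,y in P])
def show(n,P,z):
    W=ray(c,f(P),z)[:,:2]-o['ee_pos'][:2]; print(n,np.round(1000*np.c_[W@ex,W@ey],1).tolist())
show('crest z.045',[(x,185) for x in(215,310,398,488,580,672,765)],.045)
show('crest z.040',[(x,185) for x in(215,310,398,488,580,672,765)],.040)
show('teeth',[(x,264) for x in(270,357,443,529)],.0455)
# crest bottoms by image: bright columns
g=cv2.cvtColor(c['pixels'],cv2.COLOR_RGB2GRAY)
for r in (198,202,205):
    print(r,g[r,255:420].tolist())
```

```text
crest z.045 [[38.1, 25.0], [38.1, 11.9], [38.1, -0.1], [38.1, -12.5], [38.2, -25.2], [38.2, -37.9], [38.2, -50.9]]
crest z.040 [[37.1, 25.7], [37.1, 12.3], [37.1, -0.1], [37.1, -12.8], [37.1, -25.9], [37.2, -38.9], [37.2, -52.3]]
teeth [[27.0, 17.7], [27.0, 5.6], [27.0, -6.4], [27.0, -18.4]]
198 [133, 138, 156, 200, 206, 202, 205, 205, 203, 201, 189, 144, 141, 140, 138, 138, 131, 132, 126, 126, 120, 116, 105, 99, 124, 127, 125, 126, 127, 126, 127, 128, 137, 204, 205, 205, 204, 206, 204, 204, 179, 144, 143, 139, 136, 134, 131, 124, 118, 113, 109, 135, 133, 133, 132, 130, 132, 132, 133, 138, 137, 130, 129, 205, 202, 205, 204, 203, 204, 203, 179, 145, 140, 138, 131, 128, 120, 115, 127, 131, 128, 132, 135, 133, 133, 135, 136, 137, 140, 136, 110, 105, 122, 204, 203, 206, 204, 204, 207, 199, 180, 142, 139, 132, 126, 123, 132, 132, 134, 134, 135, 130, 136, 135, 137, 138, 139, 138, 117, 102, 104, 107, 131, 206, 205, 205, 203, 205, 206, 201, 181, 140, 136, 120, 124, 126, 125, 125, 124, 123, 122, 123, 125, 124, 122, 116, 101, 104, 102, 108, 105, 114, 162, 207, 204, 204, 204, 205, 205, 198, 163
[... 981 characters left out ...]
 140, 141, 140, 141, 142, 143, 142, 142, 143, 141, 159, 156, 157, 157, 157, 160, 158, 146, 131, 126, 121, 115, 112, 139, 138, 141, 142, 141, 145, 143, 142, 141, 140, 143, 140, 141, 140, 139, 145, 153, 158, 155, 158, 154, 159, 156, 150, 132, 124, 117, 126, 143, 140, 141, 141, 142, 140, 140, 141, 142, 138, 143, 138, 141, 141, 141, 140, 130, 133, 157, 158, 156, 156, 155, 157, 154, 130, 124, 141, 141, 139, 139, 140, 140, 140, 139, 139, 140, 141, 139, 142, 140, 143, 141, 143, 135, 109, 120, 156, 153, 158, 157, 156, 159, 153, 138, 141, 140, 140, 139, 139, 143, 140, 141, 138, 141, 140, 140, 141, 142, 140, 141, 135, 112, 102, 102, 129, 158, 159, 160, 159, 160, 161, 157, 146, 140, 143, 140, 144, 141]
```

The teeth tips at crop (270..529, 262) sit mid-groove below the crests (310, 393, 488, ...), with the leaf square to the spindle. Lateral offset is about 0.3 mm and the gap to the crests about 11 mm. Lowering onto the bed and sliding in.

Request:
apply_moves(
  increments=[
    {"tx": 0,"ty": 0,"tz": 0.1,"ax": 0,"ay": 0,"az": 0},
    {"tx": 0,"ty": 0,"tz": 0.08,"ax": 0,"ay": 0,"az": 0},
    {"tx": 0,"ty": 0,"tz": 0,"ax": 0,"ay": 0,"az": 0},
    {"tx": 0.1,"ty": 0,"tz": 0,"ax": 0,"ay": 0,"az": 0},
    {"tx": 0.1,"ty": 0,"tz": 0,"ax": 0,"ay": 0,"az": 0},
    {"tx": 0.1,"ty": 0,"tz": 0,"ax": 0,"ay": 0,"az": 0},
    {"tx": 0,"ty": 0,"tz": 0,"ax": 0,"ay": 0,"az": 0},
  ],
)

```text
time_s: 18.52
ee_pos: [0.53, 0.1356, 0.2417]
eef_rot: [3.142, -0.0, -0.109]
force: [0.4, 0.4, -0.3]
grip_width: 0.0516
grip_force: 20.0
```

Request:
apply_moves(
  increments=[
    {"tx": 0.05,"ty": 0,"tz": 0,"ax": 0,"ay": 0,"az": 0},
    {"tx": 0.05,"ty": 0,"tz": 0,"ax": 0,"ay": 0,"az": 0},
    {"tx": 0.05,"ty": 0,"tz": 0,"ax": 0,"ay": 0,"az": 0},
    {"tx": 0,"ty": 0,"tz": 0,"ax": 0,"ay": 0,"az": 0},
  ],
)

```text
time_s: 19.02
ee_pos: [0.5344, 0.1351, 0.2417]
eef_rot: [3.142, -0.0, -0.109]
force: [0.0, -0.1, -1.3]
grip_width: 0.0519
grip_force: 20.0
```

Request:
apply_moves(
  increments=[
    {"tx": 0.04,"ty": 0,"tz": 0,"ax": 0,"ay": 0,"az": 0},
    {"tx": 0.03,"ty": 0,"tz": 0,"ax": 0,"ay": 0,"az": 0},
    {"tx": 0,"ty": 0,"tz": 0,"ax": 0,"ay": 0,"az": 0},
  ],
)

```text
time_s: 19.4
ee_pos: [0.5364, 0.1349, 0.2417]
eef_rot: [3.142, 0.0, -0.109]
force: [0.6, 0.3, -2.1]
grip_width: 0.0517
grip_force: 20.0
```

Request:
apply_moves(
  increments=[
    {"tx": 0.03,"ty": 0,"tz": 0,"ax": 0,"ay": 0,"az": 0},
    {"tx": 0.02,"ty": 0,"tz": 0,"ax": 0,"ay": 0,"az": 0},
    {"tx": 0,"ty": 0,"tz": 0,"ax": 0,"ay": 0,"az": 0},
  ],
)

```text
time_s: 19.77
ee_pos: [0.5373, 0.1349, 0.2417]
eef_rot: [3.141, 0.003, -0.108]
force: [-10.2, 0.9, 3.8]
grip_width: 0.0517
grip_force: 20.0
```

Run:
```python
from h import *
c=snap('wrist'); blueleaf(c,.050)
a=cv2.resize(c['pixels'][150:330,200:450],(800,576),interpolation=3)
cv2.imwrite('pics/w6.png',a[:,:,::-1])
```

```text
[324. 292.] [539.  134.4] [51.8 39.8] 84.54
```

View pics/w6.png

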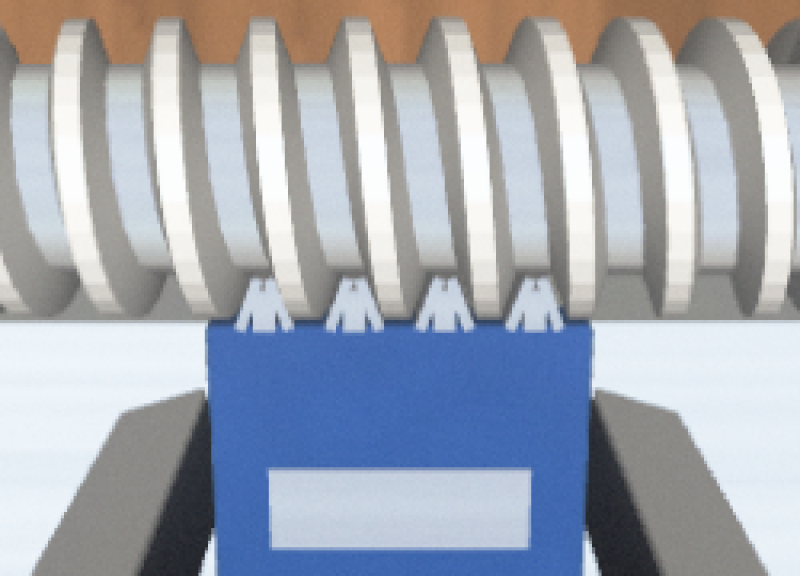

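Teeth sit in the grooves at crop (265..535, 300), plate edge at the crest line, and a 10 N stop force appeared at the expected travel, so the leaf is home. Easing off slightly, releasing and rising.

Request:
apply_moves(
  increments=[
    {"tx": -0.01,"ty": 0,"tz": 0,"ax": 0,"ay": 0,"az": 0},
    {"tx": 0,"ty": 0,"tz": 0,"ax": 0,"ay": 0,"az": 0},
  ],
)

```text
time_s: 20.08
ee_pos: [0.5371, 0.1349, 0.2417]
eef_rot: [3.141, 0.002, -0.108]
force: [-7.5, 0.8, 2.7]
grip_width: 0.0517
grip_force: 20.0
```

Request:
apply_moves(
  increments=[
    {"tx": 0,"ty": 0,"tz": 0,"ax": 0,"ay": 0,"az": 0},
    {"tx": 0,"ty": 0,"tz": 0,"ax": 0,"ay": 0,"az": 0},
    {"tx": 0,"ty": 0,"tz": 0,"ax": 0,"ay": 0,"az": 0},
    {"tx": 0,"ty": 0,"tz": 0,"ax": 0,"ay": 0,"az": 0},
    {"tx": 0,"ty": 0,"tz": 0,"ax": 0,"ay": 0,"az": 0},
    {"tx": 0,"ty": 0,"tz": 0,"ax": 0,"ay": 0,"az": 0},
  ],
  jaw=0.2,
)

```text
time_s: 20.82
ee_pos: [0.5376, 0.1348, 0.2418]
eef_rot: [3.142, -0.0, -0.109]
force: [0.1, -0.5, 0.2]
grip_width: 0.0754
grip_force: 0.0
```

Request:
apply_moves(
  increments=[
    {"tx": 0,"ty": 0,"tz": -0.6,"ax": 0,"ay": 0,"az": 0},
    {"tx": 0,"ty": 0,"tz": -0.9,"ax": 0,"ay": 0,"az": 0},
    {"tx": 0,"ty": 0,"tz": 0,"ax": 0,"ay": 0,"az": 0},
    {"tx": 0,"ty": 0,"tz": 0,"ax": 0,"ay": 0,"az": 0},
  ],
)

```text
time_s: 21.32
ee_pos: [0.5374, 0.1347, 0.2867]
eef_rot: [3.142, 0.0, -0.109]
force: [-0.9, -0.2, -0.2]
grip_width: 0.0749
grip_force: 0.0
```

Run:
```python
from h import *
c=snap('wrist','w7.png'); blueleaf(c,.050); o=get_obs();print(o['ee_pos'])
hsv=cv2.cvtColor(c['pixels'],cv2.COLOR_RGB2HSV)
m=cv2.inRange(hsv,(105,120,40),(125,255,255)); m=cv2.morphologyEx(m,cv2.MORPH_CLOSE,np.ones((9,9)))
q=max(cv2.findContours(m,0,2)[0],key=cv2.contourArea).reshape(-1,2); print(q.min(0),q.max(0))
for nm,idx in (('front',1),('back',-1)):   # plate front/back edge angle vs fixture
    pts=[]
    for col in range(q[:,0].min()+8,q[:,0].max()-8):
        r=np.where(m[:,col])[0]; pts.append((col,r.min() if idx==1 else r.max()))
    W=ray(c,pts,.05)[:,:2]; d=np.polyfit(W[:,1],W[:,0],1); print(nm,'yaw deg',-np.degrees(np.arctan(d[0])))
```

```text
[324. 261.] [538.6 134.6] [51.1 38.9] 83.81
[0.53739049 0.13475492 0.28631045]
[276 227] [372 295]
front yaw deg -6.015548584381888
back yaw deg -6.1854240038458626
```

View pics/w7.png

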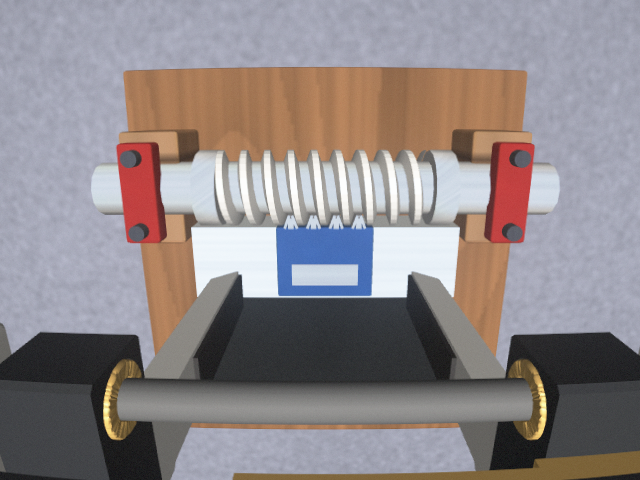

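The leaf lies in the thread at (324,261), square (yaw −6.1° against the fixture's −6.1°) and released, with its plate centre 4 mm past the bed centre as expected when home. Closing the fingers to press.

Request:
apply_moves(
  increments=[
    {"tx": 0,"ty": 0,"tz": 0,"ax": 0,"ay": 0,"az": 0},
    {"tx": 0,"ty": 0,"tz": 0,"ax": 0,"ay": 0,"az": 0},
    {"tx": 0,"ty": 0,"tz": 0,"ax": 0,"ay": 0,"az": 0},
    {"tx": 0,"ty": 0,"tz": 0,"ax": 0,"ay": 0,"az": 0},
    {"tx": 0,"ty": 0,"tz": 0,"ax": 0,"ay": 0,"az": 0},
    {"tx": 0,"ty": 0,"tz": 0,"ax": 0,"ay": 0,"az": 0},
    {"tx": 0,"ty": 0,"tz": 0,"ax": 0,"ay": 0,"az": 0},
    {"tx": 0,"ty": 0,"tz": 0,"ax": 0,"ay": 0,"az": 0},
    {"tx": 0,"ty": 0,"tz": 0.5,"ax": 0,"ay": 0,"az": 0},
    {"tx": 0,"ty": 0,"tz": 0.5,"ax": 0,"ay": 0,"az": 0},
    {"tx": 0,"ty": 0,"tz": 0.15,"ax": 0,"ay": 0,"az": 0},
    {"tx": 0,"ty": 0,"tz": 0,"ax": 0,"ay": 0,"az": 0},
  ],
  jaw=1,
  force=10,
)

```text
time_s: 22.88
ee_pos: [0.5375, 0.1348, 0.2517]
eef_rot: [3.141, 0.001, -0.109]
force: [0.3, 0.7, -0.9]
grip_width: 0.0003
grip_force: 0.0
```

Request:
apply_moves(
  increments=[
    {"tx": 0,"ty": 0,"tz": 0.05,"ax": 0,"ay": 0,"az": 0},
    {"tx": 0,"ty": 0,"tz": 0.04,"ax": 0,"ay": 0,"az": 0},
    {"tx": 0,"ty": 0,"tz": 0,"ax": 0,"ay": 0,"az": 0},
    {"tx": 0,"ty": 0,"tz": 0,"ax": 0,"ay": 0,"az": 0},
  ],
)

```text
time_s: 23.38
ee_pos: [0.5376, 0.1348, 0.2497]
eef_rot: [-3.142, -0.0, -0.109]
force: [-0.5, 0.2, -0.4]
grip_width: 0.0006
grip_force: 0.0
```

Request:
apply_moves(
  increments=[
    {"tx": 0,"ty": 0,"tz": 0.03,"ax": 0,"ay": 0,"az": 0},
    {"tx": 0,"ty": 0,"tz": 0.03,"ax": 0,"ay": 0,"az": 0},
    {"tx": 0,"ty": 0,"tz": 0,"ax": 0,"ay": 0,"az": 0},
    {"tx": 0,"ty": 0,"tz": 0,"ax": 0,"ay": 0,"az": 0},
    {"tx": 0,"ty": 0,"tz": 0,"ax": 0,"ay": 0,"az": 0},
  ],
)

```text
time_s: 24.0
ee_pos: [0.5376, 0.1348, 0.2494]
eef_rot: [-3.141, -0.001, -0.108]
force: [-8.2, -2.0, 18.7]
grip_width: 0.0004
grip_force: 9.5
```

Pressed with about 19 N. Rising clear.

Request:
apply_moves(
  increments=[
    {"tx": 0,"ty": 0,"tz": -0.1,"ax": 0,"ay": 0,"az": 0},
    {"tx": 0,"ty": 0,"tz": -0.6,"ax": 0,"ay": 0,"az": 0},
    {"tx": 0,"ty": 0,"tz": -0.9,"ax": 0,"ay": 0,"az": 0},
    {"tx": 0,"ty": 0,"tz": 0,"ax": 0,"ay": 0,"az": 0},
    {"tx": 0,"ty": 0,"tz": 0,"ax": 0,"ay": 0,"az": 0},
    {"tx": 0,"ty": 0,"tz": 0,"ax": 0,"ay": 0,"az": 0},
  ],
)

```text
time_s: 24.75
ee_pos: [0.5375, 0.1348, 0.295]
eef_rot: [3.141, 0.001, -0.109]
force: [-0.1, -0.1, -0.7]
grip_width: 0.0008
grip_force: 0.0
```

Run:
```python
from h import *
c=snap('wrist'); blueleaf(c,.050); s=snap('scene')
a=np.hstack([cv2.resize(c['pixels'][130:330,200:450],(400,320)),cv2.resize(s['pixels'][120:260,310:485],(400,320))])
cv2.imwrite('pics/end.png',a[:,:,::-1])
```

```text
[324. 255.] [539.1 134.6] [51.2 38.9] 83.81
```

View pics/end.png

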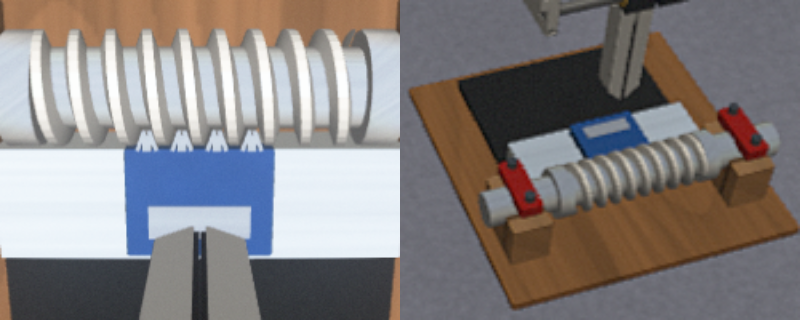

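The leaf is still seated flat and square in the thread (left half, teeth at (145..255,140)), with the fingers clear above it. Handing in.

```bash
python3 -c "
from station import hand_in
print(hand_in())"
```

```text
the job is handed in; nothing more can be done
None
```

The blue leaf is seated home and square in the thread, checked with a press of about 19 N and released with nothing touching it; the job is handed in at about 25 s on the robot's clock (no verdict was returned).

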